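# Push the standpipe into the wash manifold

## Task

Take the long metal tube out of the rack and push its tapered end straight down into the open push-fit port of the grey wash manifold, past the resistance of the seal until it is fully home on the shoulder inside, firmly but without ramming it. Only when the tube is home, push the manifold's lever fully over to its other side to turn the water on, let go, and leave the tube standing in the port and everything else where it was.

Things in the scene. Friction and masses are not known exactly. Their poses are not given: they have to be found in the camera images.
- tube: the long tube: straight rigid aluminium tube, 16 mm outside diameter, 140 mm long, about 60 g, starts upright in one of the rack's holes. Origin: centre of its lower end; z runs up along it. The lowest 4 mm taper to 11 mm diameter. The two other tubes in the rack are of the same metal and diameter but only 80 mm long and stay there.
- tube_top (a point): centre of the long tube's upper end, 140 mm above its lower end
- rack: white plastic block, 70 (x) x 180 (y) x 45 mm high, fixed, turned by up to 0.35 rad. Three 17.8 mm holes at y = -55, 0 and +55 mm, 35 mm deep, each with a tube standing on its floor 10 mm above the table. Origin: centre of the underside; z up. With the long tube standing in it, 105 mm of it is above the block's top, 35 mm in the hole
- manifold: grey plastic block, 70 (x) x 220 (y) x 60 mm high, fixed, turned by up to 0.35 rad. Origin: centre of the underside; z up. In the middle of its top is the open port in a white collar; at y = -70 mm a black cap closes another port (16 mm high, leave it); at y = +85 mm stands the lever.
- port (a point): centre of the open port's mouth: upper edge of the white collar (33 mm outside, 23 mm inside diameter, 6 mm high), 66 mm above the table. Below the collar, in the block, is a round bore of 17.2 mm diameter.
- seal (a joint): how far the seal has been pushed down: 0 untouched, 0.012 m home on the shoulder. Hidden in the bore 15 to 33 mm below the mouth (it differs from fitting to fitting); there the tube meets a steady resistance of about 7 N for 12 mm, then the unyielding shoulder, 27 to 45 mm below the mouth. It does not spring back. The fitting is damaged if the tube loads it with more than 30 N
- lever (a joint): angle of the lever about the manifold's y axis: 0 leans 0.5 rad towards the manifold's -x side (robot side, off), 1.0 rad is fully over towards its +x side (on, hard stop). It starts between 0 and 0.2, moves with light friction and stays where it is left.
- lever_tip (a point): the lever's upper end (centre of its 26 mm black ball knob on a 10 mm steel rod); the lever is 75 mm long from its pivot and swings in the manifold's x-z plane
- offcut_a: short 80 mm tube of 16 mm diameter in the rack, leave it there; origin: centre of its lower end
- offcut_b: the other short 80 mm tube in the rack, leave it there; origin: centre of its lower end
- beaker: glass cup, 70 mm wide, 85 mm high; bystander; origin under its centre
- jar: amber jar with lid, 56 mm wide, 75 mm high; bystander; origin under its centre
- bottle: white bottle, 64 mm wide, 160 mm high; bystander; origin under its centre
- wrench: wrench lying flat; bystander
- nut: brass ring, 36 mm wide, 12 mm high; bystander; origin under its centre
- platebox: cardboard box 90 x 130 x 50 mm; bystander; origin under its centre
- brush: brush lying flat; bystander

How it is judged (in metres and radians):
On the way, in this order (a step that is already met when the one before it is completed fails the run):
1. the long tube is fully home in the port, the seal pushed down onto the shoulder (value of joint seal above 0.0105 m and z of tube in the frame of port below -0.024 m and horizontal distance between tube and port below 0.003 m and angle between the z axis of tube and the z axis of manifold, either way round below 0.1 rad), for 0.2 s.
2. the lever has been pushed fully over (value of joint lever above 0.85 rad), for 0.2 s.
At the end, for the whole second after the job is handed in: The long tube stands in the open port, lower end at least 24 mm below the mouth and within 3 mm of its axis, within 0.10 rad of upright, the seal pushed down by more than 10.5 of its 12 mm; the lever is past 0.85 of its 1.0 rad; the tube is released and at rest (all of step 1 and value of joint lever above 0.85 rad and linear speed of tube below 0.02 m/s); the robot touches nothing.
It fails at once if the tube loads the manifold with more than 30 N (contact force between tube and manifold above 30 N).
It fails at once if the lever is thrown before the tube is home (value of joint lever above 0.5 rad and value of joint seal below 0.01 m).
It fails at once if a short tube is taken or pushed out of the rack (distance of any of offcut_a, offcut_b from where it was at the start of the episode above 0.02 m).
It fails at once if a bystander is moved by more than 30 mm (distance of any of beaker, jar, bottle, wrench, nut, platebox, brush from where it was at the start of the episode above 0.03 m).
It also fails if it takes over 58 s, if anything falls off the work surface, if the arm or the gripper's body presses on something with over 40 N, if the wrist force passes 120 N, or if a joint passes its speed limit or range.

## Robot

A 6-joint arm with a two-finger parallel gripper is mounted at the origin on the work surface. World frame = base frame: x ahead of the robot, y to its left, z up, the work surface at z = 0. Lengths are in mm, angles in rad, forces in N, time in s.
With the tool pointing down it reaches from about 300 to 775 mm from the base axis. Payload 14.6 kg.
Tool frame: the origin (TCP) lies midway between the tips of the shut fingers; the grasp point (between the pads) lies 19 mm behind it; z points along the fingers, y is the direction in which the jaws open and shut (so a half turn about z gives the same grasp; the last joint's range is limited). The gripper opens to 85 mm and grips with 20 to 120 N. Pads are 22 mm wide; open, the fingers measure 114 mm over their backs; the gripper's body (76 mm by 85 mm) begins 54 mm behind the grasp point. The pads swing forward as they close: fully open they stand 13 mm farther back than shut.
Start: joints at [-1.19, 0.3, 1.521, -0, 1.321, -0.067], TCP at [238.133, -495.764, 204.081] pointing down, gripper open.
Joint ranges: [-3.03, 3.03], [-0.79, 2.21], [0.23, 2.52], [-1.04, 4.18], [0, 3.07], [-2.55, 2.55]. Speed limits (rad/s): [2.22, 2.22, 2.57, 3.14, 3.14, 3.14].

## Interface

Orientations are given as a unit quaternion [x, y, z, w].
In Python, from cell import ctrl, optics gives the robot as it stands.
- The arm moves only by the tool jog_arm, never from a script. Its argument "deltas" is a list of rows, each a list of 5 numbers: the shift along the world's x, y, z in m, then the turn about the world's z in rad, then the gripper command: -1 is fully open, 1 is shut, values between are in proportion. A call has 1 to 5 rows; each row shifts and turns the pose as measured when the row begins; what a row does not reach is not made up. A row lasts 1/8 s, in which the tool goes at most 62.5 mm and 10.7 degrees, less where a joint would pass 70% of its speed; a pose out of reach is approached as far as the arm can. A call is refused whole if a number of a shift passes 0.0625 or a number of a turn 0.188, either way. A call with a gripper value outside its range is refused whole. The fingers move at their own pace and stop on an object; the grip force is fixed at half the most. Time passes only in rows, so rows that do not move let the fingers close. It gives the time, the measured TCP pose, the force and the opening at its end, in the units of the state.
- ctrl.observe(): the state, without advancing time (a new reading comes with each control period).
- optics.capture(name): name is "scene" or "top" or "wrist"; returns a dict with "pixels" (384x512x3 uint8, blue, green, red), "intrinsics" (3x3 intrinsics, pixels), "rvec" (rotation vector, rad) and "tvec" (3), from world to camera coordinates, as OpenCV has them; the wrist camera has in their place "mount" (4x4, takes a point from camera to tool coordinates, whose origin is the TCP and whose axes are the flange's). Camera axes: x right, y down, z forward; pixel columns grow to the right and rows downward; lengths in mm; the calibration is good to about 2 mm. A picture is of the moment at which its call begins: read the wrist's pose just before it. There is no depth.
- ctrl.sign_off(): hands the job in, once; it reports no verdict.
The state is a dict: "t": time; "q": joint angles; "qvel": joint speeds; "effort": joint torques, N m; "ee_pos": TCP position; "tool_rot": TCP orientation; "ft_force": force on the tool from outside, world axes, zero at the start; "moment": the same for the moment, N m; "gripper_width": opening from 0.0 (shut) to 1.0 (fully open).
Only numpy, scipy, OpenCV 4.12 (cv2) and the standard library are available. Lean on these libraries where they do the work, as an engineer would, in place of code of your own. Each camera call takes 0.05 s, during which the arm holds its last target.

## Working session

There is one attempt and no reset: what is moved stays moved. The work goes in short steps, Python scripts to look and compute and a tool call to move; the robot and the scene stay as the last step left them, time stands still between calls to the robot, and variables do not carry over. Pictures are saved under pics/ and viewed, and the job is handed in when it is done.

Besides the shell and the picture viewer there is one more tool, called after "Call:" by a JSON object that holds its "op" and its "data", one argument or row to a line. jog_arm: Moves the arm, as the interface text tells. Its arguments: {"type":"object","properties":{"deltas":{"type":"array"}},"required":["deltas"]}

```bash
mkdir -p pics; ls
python3 - <<'E'
from cell import ctrl, optics
import cv2,numpy as np
print(ctrl.observe())
for n in ["scene","top"]:
    c=optics.capture(n); cv2.imwrite(f"pics/{n}0.png",c["pixels"])
    print(n,np.array(c["intrinsics"]).tolist(),c["rvec"],c["tvec"])
    np.savez(f"{n}0.npz",**{k:np.array(v) for k,v in c.items()})
E
```

```text
pics
{'t': 0.0, 'q': array([-1.18961429e+00,  3.00446381e-01,  1.52160274e+00,  1.90187320e-05,
        1.32071458e+00, -6.66572368e-02]), 'qvel': array([ 0.00146792, -0.00033646,  0.00106653, -0.00194424, -0.00102705,
       -0.00098099]), 'effort': array([ 4.79592472e-04, -5.43499839e+01, -3.61797917e+01, -4.04447633e-05,
        3.95795127e-03, -8.08281561e-05]), 'ee_pos': array([ 238.03059476, -495.51662696,  203.52573443]), 'tool_rot': array([ 9.75034931e-01,  2.22050761e-01, -8.26031398e-05, -5.79739989e-04]), 'ft_force': array([-0.15150116,  0.36726178,  0.12676401]), 'moment': array([ 3.68567463e-02, -2.14738870e-02, -1.73225199e-05]), 'gripper_width': 0.995957997472901}
scene [[497.8101669209726, 0.0, 252.77431819557415], [0.0, 497.8101669209726, 196.5018768010322], [0.0, 0.0, 1.0]] [ 1.90482699  1.517707   -0.6439103 ] [-133.98642077 -290.00265213 1852.20705259]
top [[381.87576440929394, 0.0, 247.82429761646327], [0.0, 381.87576440929394, 191.82167152901093], [0.0, 0.0, 1.0]] [ 2.13656698 -2.1497957   0.16572377] [ -19.75711127  579.71289812 1309.09809814]
```

View pics/scene0.png

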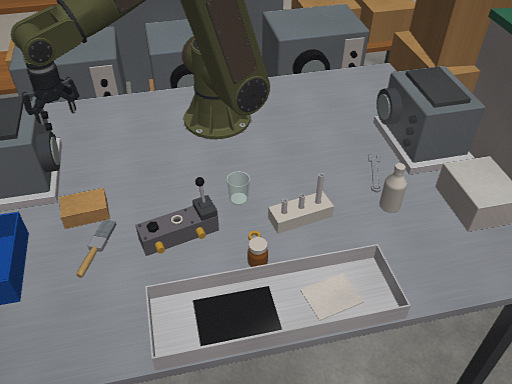

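View pics/top0.png

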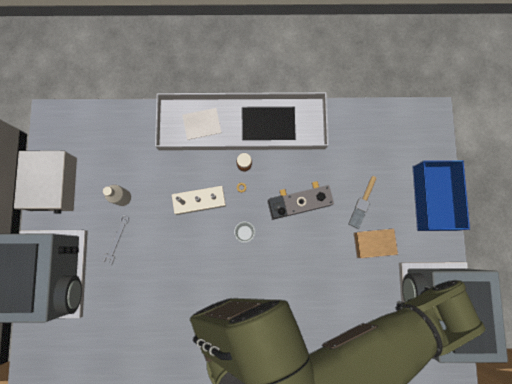

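Scene view: the long tube is at about (320,188) at the right end of the rack, and the manifold's port is at about (176,219). In the top view the rack is at (198,200), the port at (301,201) and the lever at (281,211). I'll enlarge both.

Run:
```python
import cv2,numpy as np
a=cv2.imread("pics/scene0.png");b=cv2.imread("pics/top0.png")
cv2.imwrite("pics/s_z.png",cv2.resize(a[165:255,130:340],None,fx=3.8,fy=3.8,interpolation=cv2.INTER_CUBIC))
cv2.imwrite("pics/t_z.png",cv2.resize(b[170:240,160:345],None,fx=4.3,fy=4.3,interpolation=cv2.INTER_CUBIC))
```

```text
(no output)
```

View pics/s_z.png

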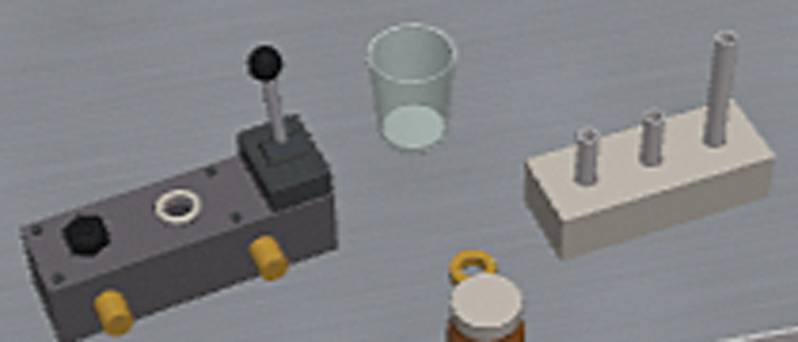

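View pics/t_z.png

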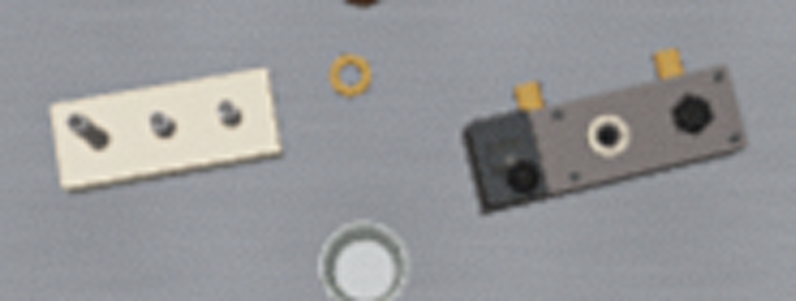

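```bash
cat > h.py <<'E'
import cv2,numpy as np
from scipy.optimize import least_squares
C={}
for n in ["scene","top"]:
    d=np.load(f"{n}0.npz"); C[n]=(d["intrinsics"],d["rvec"].astype(float),d["tvec"].astype(float))
def proj(n,P):
    K,r,t=C[n]; return cv2.projectPoints(np.asarray(P,float).reshape(-1,1,3),r,t,K,None)[0].reshape(-1,2)
def S(p): p=np.asarray(p,float); return (p+.5)/3.8-.5+[130,165]
def T(p): p=np.asarray(p,float); return (p+.5)/4.3-.5+[160,170]
def body(p,P):
    c,s=np.cos(p[2]),np.sin(p[2]); P=np.asarray(P,float)
    return np.c_[p[0]+c*P[:,0]-s*P[:,1],p[1]+s*P[:,0]+c*P[:,1],P[:,2]]
def fit(obs,p0):
    f=lambda p:np.concatenate([(proj(n,body(p,P))-u).ravel() for n,P,u in obs])
    return least_squares(f,p0,loss="soft_l1")
def ray(n,uv,z):
    K,r,t=C[n];R=cv2.Rodrigues(r)[0];d=R.T@np.linalg.inv(K)@[*uv,1];o=-R.T@t.ravel();return o+d*(z-o[2])/d[2]
def tri(us,ut):
    P=[C[n][0]@np.c_[cv2.Rodrigues(C[n][1])[0],C[n][2].ravel()] for n in("scene","top")]
    X=cv2.triangulatePoints(P[0],P[1],np.array(us).reshape(2,1),np.array(ut).reshape(2,1)).ravel();return X[:3]/X[3]
E
python3 - <<'E'
from h import *
o=[("top",[[35,90,45],[35,-90,45],[-35,-90,45],[-35,90,45],[0,55,150]],T([[52,104],[268,68],[282,152],[64,188],[76,121]])),
("scene",[[-35,90,45],[35,90,45],[35,-90,45],[-35,-90,45],[0,55,150],[0,0,90],[0,-55,90]],S([[735,100],[773,157],[565,220],[525,158],[726,37],[653,116],[588,134]]))]
r=fit(o,[500,100,.1]);print("rack",r.x,np.round(r.fun.reshape(-1,2),1).tolist())
print("tube hole",body(r.x,[[0,55,150]]), "tri top",tri(S([726,37]),T([76,121])))
o=[("top",[[0,0,66],[0,-70,76],[35,-110,60],[-35,-110,60]],T([[608,135],[693,114],[727,67],[745,147]])),
("scene",[[0,0,66],[-35,-110,60],[35,-110,60],[35,110,60]],S([[178,205],[22,230],[60,292],[335,197]]))]
r=fit(o,[500,-150,.1]);print("man",r.x,np.round(r.fun.reshape(-1,2),1).tolist())
print("port tri",tri(S([178,205]),T([608,135])),"knob",tri(S([265,63]),T([523,177])), ray("top",T([608,135]),66),ray("scene",S([178,205]),66))
print("beaker",ray("top",T([364,266]),0))
E
```

```text
rack [553.65616681 153.46272248  -6.12533648] [[-0.5, -0.0], [-0.5, 0.2], [-0.7, -0.0], [-0.7, -0.1], [-0.4, 0.1], [-0.9, -0.2], [0.3, 0.0], [-1.1, 0.2], [-0.3, 0.3], [-0.1, 0.3], [0.0, -0.0], [-0.4, 0.3]]
tube hole [[545.01048891 207.77894707 150.        ]] tri top [545.24748505 207.30069773 151.34624803]
man [ 5.43307784e+02 -2.05741005e+02  2.20627746e-01] [[-0.6, -0.1], [-0.3, -0.1], [-0.6, -0.7], [0.3, -0.0], [0.2, 0.1], [-0.3, -0.9], [-3.1, 0.0], [0.1, -0.4]]
port tri [ 542.92958045 -206.7757198    66.15286109] knob [ 500.33758525 -129.42667553  153.83981379] [ 542.82200517 -207.85678169   66.        ] [ 542.94499206 -206.16499462   66.        ]
beaker [441.87302784  -9.72153134   0.        ]
```

Call:
{"op": "jog_arm", "data": {
  "deltas": [
    [0.038, 0.036, 0.012, 0.168, -1],
    [0.038, 0.036, 0.012, 0.168, -1],
    [0.038, 0.036, 0.012, 0.168, -1],
    [0.038, 0.036, 0.012, 0.168, -1],
    [0.038, 0.036, 0.012, 0.168, -1]
  ]
}}

```text
t: 0.72
ee_pos: [430.0, -310.8, 262.6]
tool_rot: [0.794, 0.608, -0.001, -0.003]
ft_force: [-0.4, -0.4, 0.0]
gripper_width: 0.999
```

Call:
{"op": "jog_arm", "data": {
  "deltas": [
    [0.038, 0.036, 0, 0.168, -1],
    [0.038, 0.036, 0, 0.168, -1],
    [0.038, 0.036, 0, 0.168, -1],
    [0, 0, 0, 0, -1]
  ]
}}

```text
t: 1.23
ee_pos: [548.9, -196.1, 262.2]
tool_rot: [0.608, 0.794, -0.002, -0.003]
ft_force: [-0.8, -0.3, -0.7]
gripper_width: 0.999
```

```bash
cat > w.py <<'E'
import sys
from cell import ctrl, optics
import cv2,numpy as np
s=ctrl.observe(); c=optics.capture("wrist"); n=sys.argv[1]
cv2.imwrite(f"pics/{n}.png",c["pixels"])
np.savez(f"{n}.npz",K=c["intrinsics"],M=c["mount"],p=s["ee_pos"],q=s["tool_rot"])
print(s["t"],s["ee_pos"],s["tool_rot"],s["ft_force"],s["gripper_width"],s["q"]);print(np.round(c["mount"],3).tolist(),c["intrinsics"][0][0])
E
python3 w.py w1
```

```text
1.225 [ 548.8870192  -196.0535307   262.20947015] [ 0.60797914  0.79394635 -0.00197897 -0.00257846] [-0.79813716 -0.3472327  -0.65613258] 0.9992046201850215 [-0.40469662  0.34239055  1.33113182 -0.00257814  1.47404342 -0.66820256]
[[-0.001, -0.964, -0.266, 67.137], [1.0, -0.0, -0.0, 0.834], [0.0, -0.266, 0.964, -168.522], [0.0, 0.0, 0.0, 1.0]] 344.06870810443695
```

View pics/w1.png

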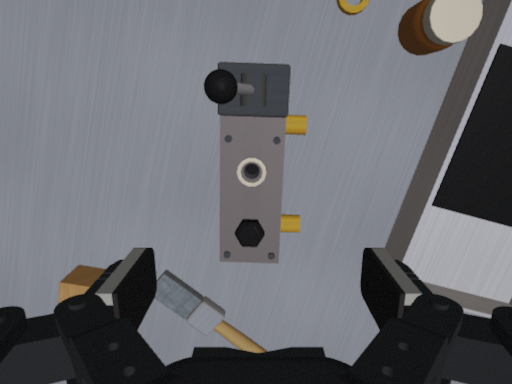

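The wrist view shows the collar at about (251,172), the lever knob at (222,87) and the cap at (250,233). The manifold's long axis runs close to vertical in the image.

```bash
cat > wr.py <<'E'
import numpy as np,cv2
from scipy.spatial.transform import Rotation as R
def wray(n,uv,z):
    d=np.load(n+".npz"); Rt=R.from_quat(d["q"]).as_matrix(); M=d["M"]
    v=Rt@M[:3,:3]@np.linalg.inv(d["K"])@[*uv,1]; o=Rt@M[:3,3]+d["p"]
    return o+v*(z-o[2])/v[2]
E
python3 - <<'E'
from wr import *
im=cv2.imread("pics/w1.png"); x0,y0=225,150
roi=im[150:195,225:280]
m=(roi.min(2)>165).astype(np.uint8)
cs=max(cv2.findContours(m,cv2.RETR_EXTERNAL,cv2.CHAIN_APPROX_NONE)[0],key=cv2.contourArea)
e=cv2.fitEllipse(cs);c=np.array(e[0])+[225,150];print(c,e[1])
print("port",wray("w1",c,66))
a=wray("w1",(227.5,138.5),60);b=wray("w1",(227,254),60);print(a,b,np.arctan2(*(-(b-a))[[0,1]])*-1)
print("knob z154",wray("w1",(221.5,87),154))
E
```

```text
[251.1160202  171.68409729] (26.08429718017578, 26.632722854614258)
port [ 543.22599185 -206.04086507   66.        ]
[ 509.74540723 -178.88267067   60.        ] [ 541.16225068 -309.91989583   60.        ] 0.23531340894727107
knob z154 [ 501.91348659 -129.73249906  154.        ]
```

Call:
{"op": "jog_arm", "data": {
  "deltas": [
    [0, 0.05, 0, -0.05, -1],
    [0, 0.05, 0, -0.055, -1],
    [0, 0.05, 0, 0, -1],
    [0, 0.05, 0, 0, -1],
    [0, 0.05, 0, 0, -1]
  ]
}}

```text
t: 1.9
ee_pos: [544.6, 51.6, 261.3]
tool_rot: [0.659, 0.752, -0.003, -0.003]
ft_force: [0.7, 0.9, 0.4]
gripper_width: 1.002
```

Call:
{"op": "jog_arm", "data": {
  "deltas": [
    [0, 0.05, 0, 0, -1],
    [0, 0.05, 0, 0, -1],
    [-0.004, 0.04, 0, 0, -1],
    [0, 0.01, 0, 0, -1],
    [0, 0, 0, 0, -1]
  ]
}}

```text
t: 2.52
ee_pos: [539.4, 202.8, 261.2]
tool_rot: [0.662, 0.749, -0.003, -0.003]
ft_force: [0.7, -0.2, -0.1]
gripper_width: 0.997
```

```bash
python3 w.py w2
```

```text
2.525 [539.41203218 202.76487009 261.18597843] [ 0.66228484  0.74923742 -0.00344386 -0.00319774] [ 0.7124773  -0.20959827 -0.14663649] 0.9973418411307423 [0.29513561 0.32934883 1.35064818 0.0018449  1.47081394 0.17189452]
[[-0.001, -0.964, -0.266, 67.257], [1.0, -0.0, -0.0, 0.861], [0.0, -0.266, 0.964, -168.525], [0.0, 0.0, 0.0, 1.0]] 344.06870810443695
```

View pics/w2.png

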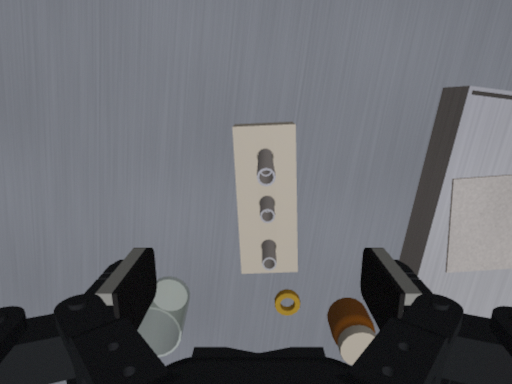

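The wrist view shows the long tube's top ring at about (266,175), with the two short tubes at (267,214) and (269,262).

Run:
```python
from wr import *
print(wray("w2",(266,175),150))
d=np.load("w2.npz");print(R.from_quat(d["q"]).as_matrix().round(4))
im=cv2.imread("pics/w2.png");cv2.imwrite("pics/w2z.png",cv2.resize(im[130:280,220:310],None,fx=4,fy=4,interpolation=cv2.INTER_CUBIC))
```

```text
[544.84786208 209.96465503 150.        ]
[[-1.227e-01  9.924e-01 -9.400e-03]
 [ 9.924e-01  1.227e-01 -9.000e-04]
 [ 2.000e-04 -9.400e-03 -1.000e+00]]
```

View pics/w2z.png

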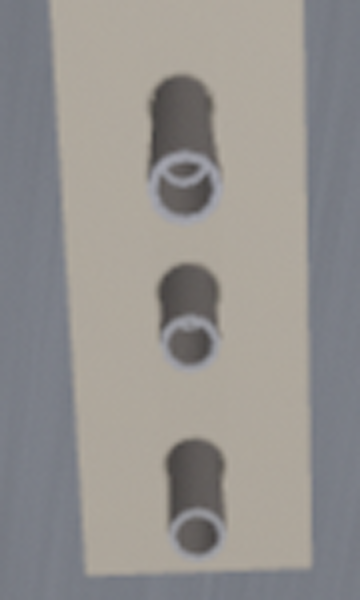

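Call:
{"op": "jog_arm", "data": {
  "deltas": [
    [0.0055, 0.0065, 0, 0.03, -1],
    [0, 0, -0.03, 0, -1],
    [0, 0, -0.03, 0, -1],
    [0, 0, 0, 0, -1]
  ]
}}

```text
t: 3.08
ee_pos: [547.1, 205.5, 200.6]
tool_rot: [0.651, 0.759, -0.003, -0.003]
ft_force: [-1.1, -0.8, 0.2]
gripper_width: 0.999
```

```bash
python3 w.py w3
```

```text
3.075 [547.14833255 205.52205947 200.60649242] [ 0.65140369  0.75872112 -0.00296745 -0.00258546] [-1.06665636 -0.79267532  0.20824081] 0.998547657907323 [2.96102504e-01 3.84303315e-01 1.41653482e+00 1.21762337e-03
 1.34853614e+00 1.43912500e-01]
[[-0.001, -0.964, -0.266, 67.233], [1.0, -0.0, -0.0, 0.855], [0.0, -0.266, 0.964, -168.523], [0.0, 0.0, 0.0, 1.0]] 344.06870810443695
```

View pics/w3.png

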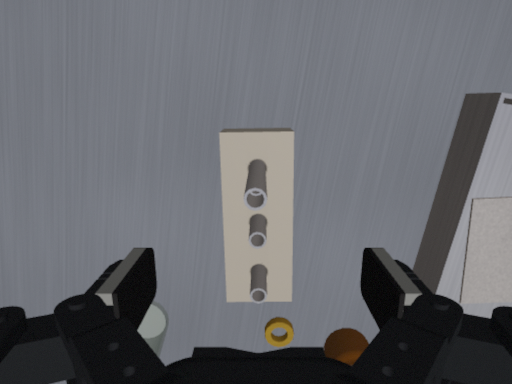

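Run:
```python
from wr import *
print(wray("w3",(255.3,197.7),150))
from cell import ctrl
print(ctrl.observe()["ee_pos"])
```

```text
[545.04227058 209.47016248 150.        ]
[547.76456671 205.72484293 202.25853616]
```

Call:
{"op": "jog_arm", "data": {
  "deltas": [
    [-0.0025, 0.004, 0, 0, -1],
    [0, 0, -0.025, 0, -1],
    [0, 0, -0.025, 0, -1],
    [0, 0, 0, 0, -1]
  ]
}}

```text
t: 3.62
ee_pos: [547.2, 210.7, 157.1]
tool_rot: [0.651, 0.759, 0.002, 0.0]
ft_force: [0.4, -0.2, 0.9]
gripper_width: 0.996
```

```bash
python3 - <<'E'
from cell import ctrl
for i in range(4): print(ctrl.observe()["ee_pos"])
E
python3 w.py w4
```

```text
[547.21690623 210.68377335 157.13522874]
[547.21690623 210.68377335 157.13522874]
[547.21690623 210.68377335 157.13522874]
[547.21690623 210.68377335 157.13522874]
3.625 [547.21690623 210.68377335 157.13522874] [6.51345503e-01 7.58779373e-01 1.68010422e-03 2.76503572e-04] [ 0.40088163 -0.22980936  0.91663842] 0.9964225898043657 [3.04451656e-01 4.18658225e-01 1.47223073e+00 1.37826547e-03
 1.24755933e+00 1.51934748e-01]
[[-0.001, -0.964, -0.266, 67.231], [1.0, -0.0, -0.0, 0.842], [0.0, -0.266, 0.964, -168.514], [0.0, 0.0, 0.0, 1.0]] 344.06870810443695
```

View pics/w4.png

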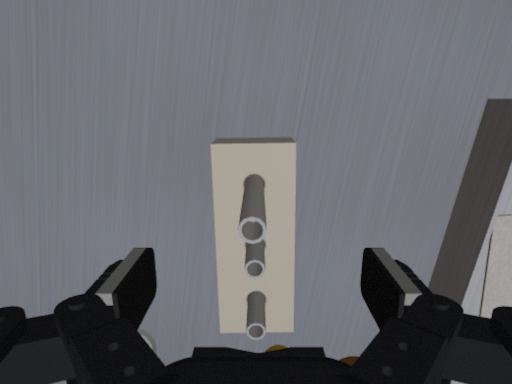

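Run:
```python
from wr import *
print(wray("w4",(252.5,230),150))
```

```text
[545.21358898 208.76859031 150.        ]
```

Call:
{"op": "jog_arm", "data": {
  "deltas": [
    [-0.002, 0, 0, 0, -1],
    [0, 0, -0.02, 0, -1],
    [0, 0, -0.02, 0, -1],
    [0, 0, -0.01, 0, -1],
    [0, 0, 0, 0, -1]
  ]
}}

```text
t: 4.3
ee_pos: [548.0, 211.9, 114.3]
tool_rot: [0.651, 0.759, 0.007, 0.003]
ft_force: [-0.7, 0.5, -0.4]
gripper_width: 1.004
```

Call:
{"op": "jog_arm", "data": {
  "deltas": [
    [-0.003, -0.002, -0.013, 0, -1],
    [0, 0, 0, 0, -1]
  ]
}}

```text
t: 4.55
ee_pos: [545.2, 209.9, 101.7]
tool_rot: [0.651, 0.759, 0.007, 0.004]
ft_force: [-0.9, -0.3, 0.0]
gripper_width: 1.003
```

```bash
python3 w.py w5
```

```text
4.55 [545.21099651 209.93501811 101.71458104] [0.65118554 0.75887222 0.00745612 0.00384152] [-0.89700186 -0.34856707  0.04371365] 1.002958444833591 [3.04229313e-01 4.65598042e-01 1.54250775e+00 1.52225626e-03
 1.11676788e+00 1.51128210e-01]
[[-0.001, -0.964, -0.266, 67.227], [1.0, -0.0, -0.0, 0.824], [0.0, -0.266, 0.964, -168.503], [0.0, 0.0, 0.0, 1.0]] 344.06870810443695
```

View pics/w5.png

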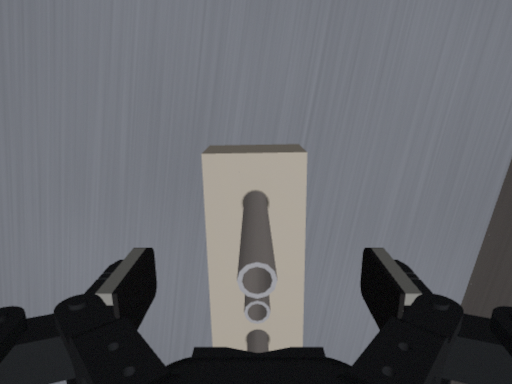

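Call:
{"op": "jog_arm", "data": {
  "deltas": [
    [0, 0, 0, 0, 1],
    [0, 0, 0, 0, 1],
    [0, 0, 0, 0, 1],
    [0, 0, 0, 0, 1],
    [0, 0, 0, 0, 1]
  ]
}}

```text
t: 5.22
ee_pos: [546.1, 210.3, 103.7]
tool_rot: [0.651, 0.759, 0.009, 0.004]
ft_force: [-1.5, -0.7, 1.0]
gripper_width: 0.161
```

Call:
{"op": "jog_arm", "data": {
  "deltas": [
    [0, 0, 0, 0, 1],
    [0, 0, 0, 0, 1],
    [0, 0, 0, 0, 1]
  ]
}}

```text
t: 5.6
ee_pos: [546.0, 210.3, 103.7]
tool_rot: [0.651, 0.759, 0.008, 0.004]
ft_force: [-0.4, 0.0, 1.3]
gripper_width: 0.159
```

Call:
{"op": "jog_arm", "data": {
  "deltas": [
    [0, 0, 0.015, 0, 1],
    [0, 0, 0.02, 0, 1],
    [0, 0, 0.025, 0, 1],
    [0, 0, 0.025, 0, 1],
    [0, 0, 0.025, 0, 1]
  ]
}}

```text
t: 6.22
ee_pos: [545.7, 210.1, 219.3]
tool_rot: [0.651, 0.759, 0.008, 0.004]
ft_force: [-0.3, 0.4, -1.4]
gripper_width: 0.163
```

Call:
{"op": "jog_arm", "data": {
  "deltas": [
    [0, 0, 0.02, 0, 1],
    [0, 0, 0, 0, 1]
  ]
}}

```text
t: 6.48
ee_pos: [546.4, 210.3, 243.7]
tool_rot: [0.651, 0.759, 0.011, 0.006]
ft_force: [-0.6, -0.7, -1.5]
gripper_width: 0.162
```

```bash
python3 w.py w6
python3 - <<'E'
from cell import optics
import cv2
c=optics.capture("scene");a=c["pixels"];cv2.imwrite("pics/s6.png",cv2.resize(a[100:255,130:370],None,fx=3,fy=3,interpolation=cv2.INTER_CUBIC))
E
```

```text
6.475 [546.39518967 210.25596337 243.72092078] [0.65118116 0.75882275 0.01074211 0.0059786 ] [-0.60413603 -0.69249864 -1.51079122] 0.16233112989991003 [3.04216677e-01 3.38461699e-01 1.37862534e+00 1.23474393e-03
 1.39994772e+00 1.51634584e-01]
[[-0.001, -0.964, -0.266, 67.226], [1.0, -0.0, -0.0, 0.814], [0.0, -0.266, 0.964, -168.497], [0.0, 0.0, 0.0, 1.0]] 344.06870810443695
```

View pics/w6.png

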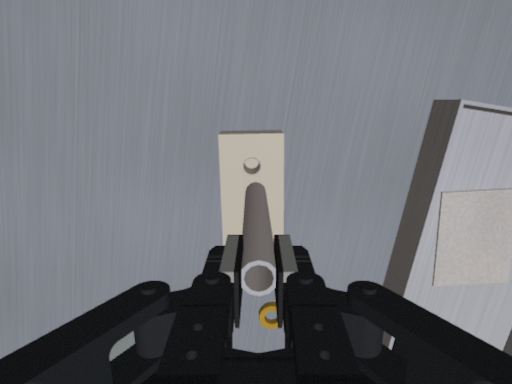

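View pics/s6.png

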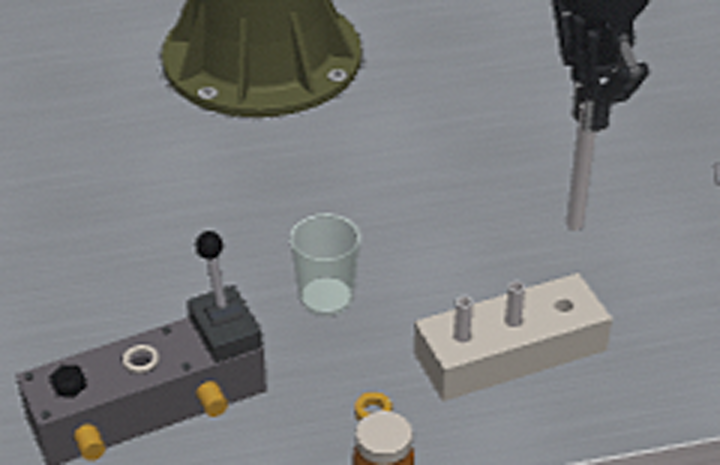

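Call:
{"op": "jog_arm", "data": {
  "deltas": [
    [0, -0.055, 0, 0, 1],
    [0, -0.055, 0, 0, 1],
    [0, -0.055, 0, 0, 1],
    [0, -0.055, 0, 0, 1],
    [0, -0.055, 0, 0, 1]
  ]
}}

```text
t: 7.2
ee_pos: [542.8, -69.6, 235.7]
tool_rot: [0.649, 0.761, 0.007, 0.002]
ft_force: [0.5, -0.1, -1.4]
gripper_width: 0.159
```

Call:
{"op": "jog_arm", "data": {
  "deltas": [
    [0, -0.055, 0, 0, 1],
    [0, -0.055, 0, 0, 1],
    [0, -0.02, 0, 0, 1],
    [0, 0, 0, 0, 1]
  ]
}}

```text
t: 7.7
ee_pos: [540.4, -206.3, 231.1]
tool_rot: [0.651, 0.759, 0.006, -0.001]
ft_force: [-0.8, 0.9, -1.3]
gripper_width: 0.158
```

```bash
python3 w.py w7
cat > st.py <<'E'
import sys,cv2,numpy as np
from cell import optics
n=sys.argv[1]
for k,(r0,r1,c0,c1,f) in dict(scene=(130,260,110,250,4.4),top=(150,250,230,370,4.5)).items():
    c=optics.capture(k);a=c["pixels"];cv2.imwrite(f"pics/{n}{k}.png",cv2.resize(a[r0:r1,c0:c1],None,fx=f,fy=f,interpolation=cv2.INTER_CUBIC))
E
python3 st.py a7
```

```text
7.7 [ 540.4052879  -206.26607924  231.09660552] [ 0.65052103  0.75946612  0.00567174 -0.00119566] [-0.79661382  0.87975104 -1.30712999] 0.15837234422886595 [-0.43338866  0.344114    1.39998536  0.01174424  1.39672739 -0.58964527]
[[-0.001, -0.964, -0.266, 67.219], [1.0, -0.0, -0.0, 0.836], [0.0, -0.266, 0.964, -168.512], [0.0, 0.0, 0.0, 1.0]] 344.06870810443695
```

View pics/w7.png

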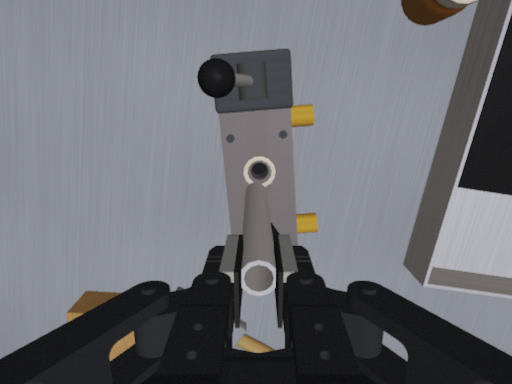

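View pics/a7scene.png

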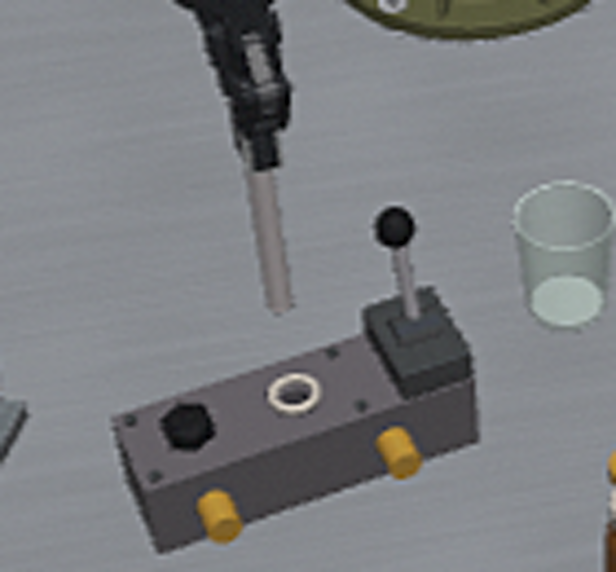

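The wrist view shows the collar at (259.5,171.5), with the tube hanging just below it in the image and its lower end at about (258,188).

```bash
cat > pred.py <<'E'
import sys
from wr import *
from h import tri,proj
def tip(n,L=93.7):
    d=np.load(n+".npz");Rm=R.from_quat(d["q"]).as_matrix();p=d["p"]
    return p+L*Rm[:,2], Rm[:,2]
def wproj(n,P):
    d=np.load(n+".npz");Rm=R.from_quat(d["q"]).as_matrix();M=d["M"]
    c=np.linalg.inv(M)@np.append(Rm.T@(np.asarray(P)-d["p"]),1);u=d["K"]@c[:3];return u[:2]/u[2]
E
python3 - <<'E'
from pred import *
t,z=tip("w7");print("tip",t,z,wproj("w7",t),"scene",proj("scene",t))
d=np.load("w7.npz")
print("top px",wproj("w7",t-140*z))
print("port",wray("w7",(259.5,171.5),66),"port px if (543.2,-206)",wproj("w7",[543.2,-206.2,66]))
# observed lower end in scene crop (281,310)
print("obs lower end scene",(np.array([280,307])+.5)/4.4-.5+[110,130])
im=cv2.imread("pics/w7.png");cv2.imwrite("pics/w7z.png",cv2.resize(im[150:300,215:305],None,fx=4,fy=4,interpolation=cv2.INTER_CUBIC))
E
```

```text
tip [ 540.92654577 -205.31309488  137.40290183] [ 0.00556305  0.01017059 -0.9999328 ] [257.16046693 187.70087831] scene [[173.91336981 199.77601916]]
top px [256.14576091 275.86682518]
port [ 543.67808134 -206.02705458   66.        ] port px if (543.2,-206) [258.99499099 171.59792882]
obs lower end scene [173.25       199.38636364]
```

View pics/w7z.png

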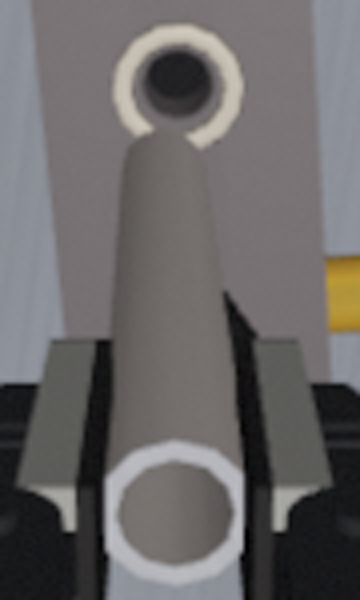

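View pics/a7top.png

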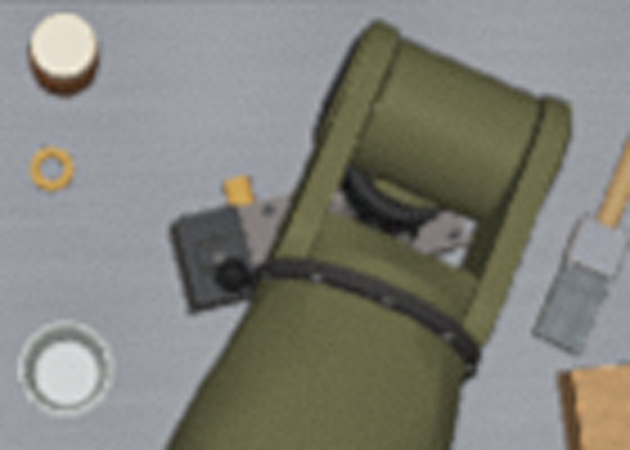

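Call:
{"op": "jog_arm", "data": {
  "deltas": [
    [0.003, -0.001, 0, 0, 1],
    [0, 0, -0.02, 0, 1],
    [0, 0, -0.02, 0, 1],
    [0, 0, 0, 0, 1]
  ]
}}

```text
t: 8.35
ee_pos: [545.4, -201.6, 191.8]
tool_rot: [0.647, 0.762, 0.006, -0.0]
ft_force: [-1.0, 0.2, -0.6]
gripper_width: 0.16
```

```bash
python3 w.py w8; python3 st.py a8;  python3 - <<'E'
from pred import *
t,z=tip("w8");print("tip",t,z,wproj("w8",t),"scene",proj("scene",t))
print("top px",wproj("w8",t-140*z))
print("port px if (543.4,-206)",wproj("w8",[543.4,-206.1,66]))
im=cv2.imread("pics/w8.png");cv2.imwrite("pics/w8z.png",cv2.resize(im[150:300,215:305],None,fx=4,fy=4,interpolation=cv2.INTER_CUBIC))
E
```

```text
8.35 [ 545.42589937 -201.58764854  191.82189041] [ 6.47472829e-01  7.62062957e-01  6.24381403e-03 -1.32359153e-05] [-1.04613352  0.17723166 -0.57820347] 0.15973824921473553 [-0.42263558  0.37716437  1.44703841  0.0124101   1.31396328 -0.58800338]
[[-0.001, -0.964, -0.266, 67.214], [1.0, -0.0, -0.0, 0.832], [0.0, -0.266, 0.964, -168.51], [0.0, 0.0, 0.0, 1.0]] 344.06870810443695
tip [ 546.18161111 -200.69435972   98.12919627] [ 0.00806523  0.0095335  -0.99992203] [257.16597132 187.69495635] scene [[177.36685193 211.03618245]]
top px [256.15653814 275.85727257]
port px if (543.4,-206) [252.82082664 184.31767224]
```

View pics/w8z.png

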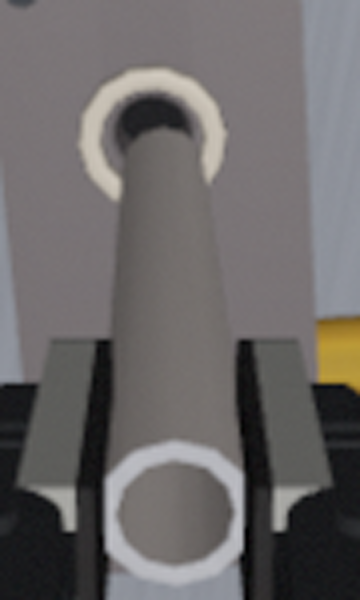

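View pics/a8scene.png

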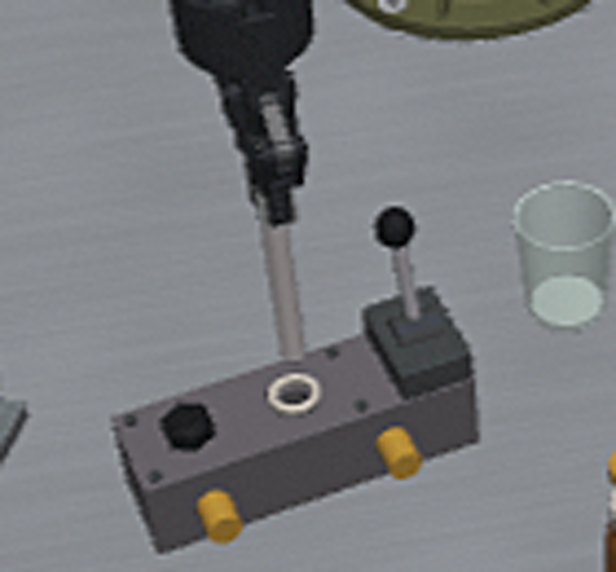

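Call:
{"op": "jog_arm", "data": {
  "deltas": [
    [-0.0025, -0.0053, 0, 0, 1],
    [0, 0, 0, 0, 1]
  ]
}}

```text
t: 8.75
ee_pos: [543.8, -208.1, 195.3]
tool_rot: [0.648, 0.762, 0.007, 0.003]
ft_force: [0.3, -0.3, 0.3]
gripper_width: 0.159
```

```bash
cat > ck.py <<'E'
import sys,subprocess
n=sys.argv[1]
subprocess.run(["python3","w.py",n],stdout=subprocess.DEVNULL)
from pred import *
t,z=tip(n);j=R.from_quat(np.load(n+".npz")["q"]).as_matrix()[:,1]
t=t-0.6*j  # tube's own lean in the jaws
print("tip",t.round(2),"z",z.round(4),"need",(np.array([543.4,-206.1])-t[:2]).round(2))
from cell import ctrl
s=ctrl.observe();print(s["t"],s["ee_pos"],s["ft_force"],s["qvel"].round(3))
E
python3 ck.py w9
```

```text
tip [ 544.44 -207.54  101.58] z [ 0.013   0.0072 -0.9999] need [-1.04  1.44]
8.8 [ 543.90830895 -207.92812953  195.29630077] [-0.03025864  0.20890612 -1.52170836] [ 0.005  0.002  0.002  0.002 -0.001  0.002]
```

Call:
{"op": "jog_arm", "data": {
  "deltas": [
    [-0.001, 0.0015, -0.02, 0, 1],
    [0, 0, 0, 0, 1]
  ]
}}

```text
t: 9.05
ee_pos: [543.0, -206.6, 175.5]
tool_rot: [0.648, 0.762, 0.007, 0.003]
ft_force: [0.1, -0.1, -0.1]
gripper_width: 0.161
```

```bash
python3 ck.py w10
python3 - <<'E'
from pred import *
print("port px pred",wproj("w10",[543.4,-206.1,66]))
im=cv2.imread("pics/w10.png");cv2.imwrite("pics/w10z.png",cv2.resize(im[150:300,215:305],None,fx=4,fy=4,interpolation=cv2.INTER_CUBIC))
E
```

```text
tip [ 543.71 -206.06   81.83] z [ 0.0139  0.007  -0.9999] need [-0.31 -0.04]
9.1 [ 543.5789026  -206.91101609  176.82276989] [1.25820611 0.67774233 0.18448142] [-0.002 -0.013 -0.021 -0.002  0.005  0.001]
port px pred [255.85210493 183.0488157 ]
```

View pics/w10z.png

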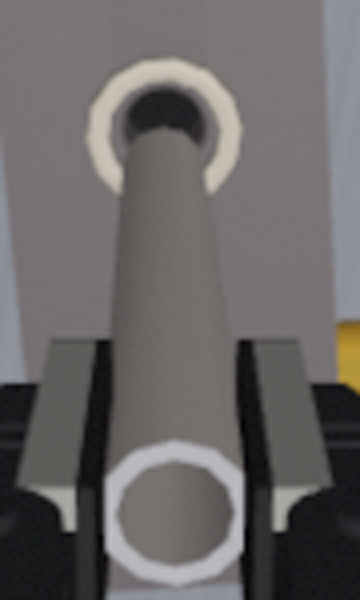

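The tip is centred on the collar, which sits at (255.6,182.9) as predicted. I'll go down in steps and watch the force.

Call:
{"op": "jog_arm", "data": {
  "deltas": [
    [0, 0, -0.01, 0, 1],
    [0, 0, -0.005, 0, 1],
    [0, 0, 0, 0, 1]
  ]
}}

```text
t: 9.48
ee_pos: [544.1, -207.2, 162.2]
tool_rot: [0.648, 0.762, 0.008, 0.005]
ft_force: [0.1, 0.6, -0.7]
gripper_width: 0.161
```

```bash
python3 ck.py w11
```

```text
tip [ 545.12 -206.78   68.51] z [ 0.0175  0.0053 -0.9998] need [-1.72  0.68]
9.525 [ 544.15358809 -207.18732928  162.42564021] [-0.51176747  0.25187685 -1.27344579] [ 0.001 -0.004 -0.004 -0.001  0.003 -0.001]
```

Call:
{"op": "jog_arm", "data": {
  "deltas": [
    [-0.002, 0.0007, -0.004, 0, 1],
    [0, 0, -0.003, 0, 1]
  ]
}}

```text
t: 9.78
ee_pos: [542.1, -206.5, 155.5]
tool_rot: [0.648, 0.762, 0.008, 0.005]
ft_force: [0.9, -0.4, 0.4]
gripper_width: 0.157
```

```bash
python3 ck.py w12
```

```text
tip [ 543.27 -206.17   61.78] z [ 0.0184  0.0049 -0.9998] need [0.13 0.07]
9.825 [ 542.12482511 -206.48607567  155.11088736] [ 0.38958976 -0.1472224  -0.61835477] [ 0.002  0.001 -0.005  0.     0.012  0.001]
```

Call:
{"op": "jog_arm", "data": {
  "deltas": [
    [0, 0, -0.004, 0, 1],
    [0, 0, -0.003, 0, 1]
  ]
}}

```text
t: 10.07
ee_pos: [542.3, -206.5, 147.9]
tool_rot: [0.648, 0.762, 0.008, 0.005]
ft_force: [0.4, 0.6, 0.2]
gripper_width: 0.164
```

```bash
python3 ck.py w13
```

```text
tip [ 543.4  -206.09   54.18] z [ 0.0185  0.005  -0.9998] need [ 0.   -0.01]
10.125 [ 542.15918542 -206.41066744  147.5058427 ] [ 0.05638366 -0.23270759 -0.59334258] [-0.    -0.002 -0.005 -0.003  0.009  0.001]
```

Call:
{"op": "jog_arm", "data": {
  "deltas": [
    [0, 0, -0.003, 0, 1],
    [0, 0, -0.002, 0, 1]
  ]
}}

```text
t: 10.38
ee_pos: [542.2, -206.3, 142.3]
tool_rot: [0.648, 0.762, 0.008, 0.005]
ft_force: [0.3, 0.3, -0.5]
gripper_width: 0.162
```

```bash
python3 ck.py w14
```

```text
tip [ 543.36 -205.95   48.59] z [ 0.0183  0.0053 -0.9998] need [ 0.04 -0.15]
10.425 [ 542.18137987 -206.3292453   142.04724847] [ 1.06008061  0.71236044 -0.41894033] [ 0.001 -0.002 -0.002  0.001  0.007 -0.   ]
```

Call:
{"op": "jog_arm", "data": {
  "deltas": [
    [0, 0, -0.003, 0, 1]
  ]
}}

```text
t: 10.55
ee_pos: [542.3, -206.4, 139.1]
tool_rot: [0.648, 0.762, 0.008, 0.005]
ft_force: [0.6, 0.6, -0.0]
gripper_width: 0.159
```

Call:
{"op": "jog_arm", "data": {
  "deltas": [
    [0, 0, -0.003, 0, 1]
  ]
}}

```text
t: 10.68
ee_pos: [542.3, -206.3, 135.9]
tool_rot: [0.648, 0.762, 0.008, 0.005]
ft_force: [0.3, 0.9, -0.8]
gripper_width: 0.158
```

Call:
{"op": "jog_arm", "data": {
  "deltas": [
    [0, 0, -0.002, 0, 1]
  ]
}}

```text
t: 10.8
ee_pos: [542.2, -206.3, 133.6]
tool_rot: [0.648, 0.762, 0.008, 0.005]
ft_force: [0.2, -0.2, -0.5]
gripper_width: 0.159
```

Call:
{"op": "jog_arm", "data": {
  "deltas": [
    [0, 0, -0.002, 0, 1]
  ]
}}

```text
t: 10.92
ee_pos: [542.4, -206.4, 131.8]
tool_rot: [0.648, 0.762, 0.008, 0.006]
ft_force: [-1.0, 0.7, 7.7]
gripper_width: 0.157
```

Seal contact came at TCP z of about 132. The shoulder should then be near z 120.5.

Call:
{"op": "jog_arm", "data": {
  "deltas": [
    [0, 0, -0.002, 0, 1]
  ]
}}

```text
t: 11.05
ee_pos: [542.8, -206.6, 130.6]
tool_rot: [0.648, 0.762, 0.008, 0.006]
ft_force: [0.2, 1.2, 7.6]
gripper_width: 0.161
```

Call:
{"op": "jog_arm", "data": {
  "deltas": [
    [0, 0, -0.002, 0, 1]
  ]
}}

```text
t: 11.18
ee_pos: [543.2, -206.8, 129.3]
tool_rot: [0.648, 0.762, 0.008, 0.007]
ft_force: [-0.8, -0.4, 6.6]
gripper_width: 0.159
```

Call:
{"op": "jog_arm", "data": {
  "deltas": [
    [0, 0, -0.002, 0, 1]
  ]
}}

```text
t: 11.3
ee_pos: [543.4, -207.0, 128.2]
tool_rot: [0.648, 0.762, 0.008, 0.008]
ft_force: [-1.8, 0.9, 7.4]
gripper_width: 0.162
```

Call:
{"op": "jog_arm", "data": {
  "deltas": [
    [0, 0, -0.002, 0, 1]
  ]
}}

```text
t: 11.42
ee_pos: [543.7, -207.2, 127.0]
tool_rot: [0.648, 0.762, 0.009, 0.008]
ft_force: [-0.9, 1.4, 7.8]
gripper_width: 0.161
```

Call:
{"op": "jog_arm", "data": {
  "deltas": [
    [-0.001, 0.0005, -0.002, 0, 1]
  ]
}}

```text
t: 11.55
ee_pos: [543.0, -206.9, 125.9]
tool_rot: [0.648, 0.762, 0.009, 0.009]
ft_force: [-0.8, 1.2, 7.8]
gripper_width: 0.163
```

Call:
{"op": "jog_arm", "data": {
  "deltas": [
    [-0.001, 0.0005, -0.002, 0, 1]
  ]
}}

```text
t: 11.68
ee_pos: [542.5, -206.6, 124.8]
tool_rot: [0.648, 0.762, 0.009, 0.01]
ft_force: [-1.4, 0.8, 8.1]
gripper_width: 0.16
```

Call:
{"op": "jog_arm", "data": {
  "deltas": [
    [-0.0005, 0.0003, -0.002, 0, 1]
  ]
}}

```text
t: 11.8
ee_pos: [542.4, -206.5, 123.8]
tool_rot: [0.648, 0.762, 0.009, 0.011]
ft_force: [0.6, 1.1, 8.1]
gripper_width: 0.162
```

Call:
{"op": "jog_arm", "data": {
  "deltas": [
    [-0.0004, 0.0002, -0.002, 0, 1]
  ]
}}

```text
t: 11.92
ee_pos: [542.5, -206.5, 122.8]
tool_rot: [0.648, 0.762, 0.009, 0.012]
ft_force: [-0.3, 2.4, 7.8]
gripper_width: 0.164
```

Call:
{"op": "jog_arm", "data": {
  "deltas": [
    [-0.0004, 0.0002, -0.002, 0, 1]
  ]
}}

```text
t: 12.05
ee_pos: [542.5, -206.5, 121.8]
tool_rot: [0.648, 0.762, 0.01, 0.012]
ft_force: [-2.0, 1.6, 8.0]
gripper_width: 0.158
```

Call:
{"op": "jog_arm", "data": {
  "deltas": [
    [-0.0004, 0.0002, -0.002, 0, 1]
  ]
}}

```text
t: 12.18
ee_pos: [542.5, -206.5, 120.8]
tool_rot: [0.647, 0.762, 0.01, 0.013]
ft_force: [-0.4, 1.4, 8.5]
gripper_width: 0.16
```

Call:
{"op": "jog_arm", "data": {
  "deltas": [
    [-0.0004, 0.0002, -0.002, 0, 1]
  ]
}}

```text
t: 12.3
ee_pos: [542.7, -206.6, 120.1]
tool_rot: [0.647, 0.762, 0.01, 0.014]
ft_force: [-1.5, 2.1, 16.5]
gripper_width: 0.162
```

Call:
{"op": "jog_arm", "data": {
  "deltas": [
    [-0.0004, 0.0002, -0.002, 0, 1]
  ]
}}

```text
t: 12.42
ee_pos: [543.1, -206.8, 120.1]
tool_rot: [0.647, 0.762, 0.01, 0.016]
ft_force: [-2.0, 0.7, 17.8]
gripper_width: 0.157
```

Firm stop at 17–18 N with no further motion after 12.4 mm of travel, so the tube is on the shoulder. I'll release it and look.

Call:
{"op": "jog_arm", "data": {
  "deltas": [
    [0, 0, 0, 0, 1],
    [0, 0, 0, 0, 0.3],
    [0, 0, 0, 0, -0.3],
    [0, 0, 0, 0, -1],
    [0, 0, 0, 0, -1]
  ]
}}

```text
t: 13.05
ee_pos: [543.0, -207.0, 120.0]
tool_rot: [0.647, 0.762, 0.01, 0.016]
ft_force: [-0.3, 0.2, 0.1]
gripper_width: 0.964
```

```bash
python3 w.py w15; python3 st.py a15
```

```text
13.05 [ 542.95077197 -207.02077858  120.01603338] [0.64736652 0.76194341 0.01019818 0.01596337] [-0.28429207  0.22584329  0.12216832] 0.9638120911309848 [-0.4324956   0.42673063  1.55317937  0.0122722   1.12547808 -0.59982448]
[[-0.001, -0.964, -0.266, 67.239], [1.0, -0.0, -0.0, 0.797], [0.0, -0.266, 0.964, -168.485], [0.0, 0.0, 0.0, 1.0]] 344.06870810443695
```

View pics/w15.png

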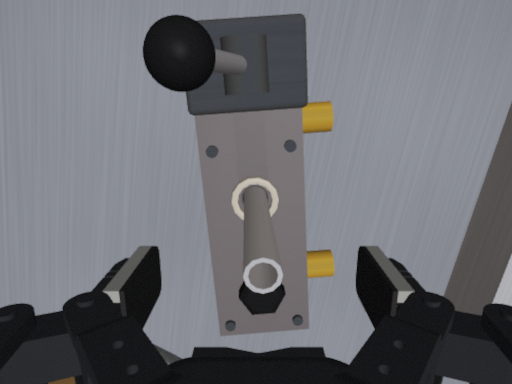

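View pics/a15scene.png

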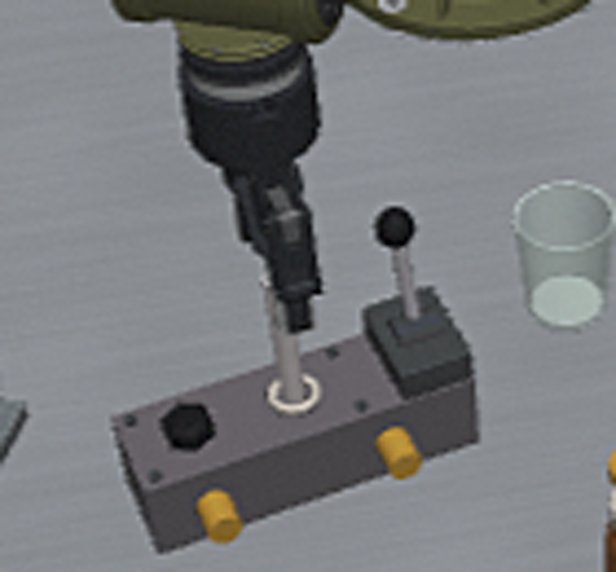

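The wrist view shows the tube standing in the collar (255,200), its top ring at (263,275), and both fingers clear of it. I'll retreat straight up, then go to the −x side of the lever.

Call:
{"op": "jog_arm", "data": {
  "deltas": [
    [0, 0, 0.015, 0, -1],
    [0, 0, 0.025, 0, -1],
    [0, 0, 0.03, 0, -1],
    [0, 0, 0.03, 0, -1],
    [0, 0, 0.02, 0, -1]
  ]
}}

```text
t: 13.82
ee_pos: [542.4, -206.7, 247.2]
tool_rot: [0.647, 0.762, 0.01, 0.016]
ft_force: [-0.1, 0.0, -0.7]
gripper_width: 1.0
```

```bash
python3 w.py w16
```

```text
13.825 [ 542.37761037 -206.74253211  247.16345061] [0.64737111 0.76193315 0.01026694 0.01622073] [-0.13238664  0.00544098 -0.71503447] 0.9997888360385154 [-0.43247089  0.31702292  1.39915569  0.01125441  1.38865824 -0.59652889]
[[-0.001, -0.964, -0.266, 67.239], [1.0, -0.0, -0.0, 0.796], [0.0, -0.266, 0.964, -168.485], [0.0, 0.0, 0.0, 1.0]] 344.06870810443695
```

View pics/w16.png

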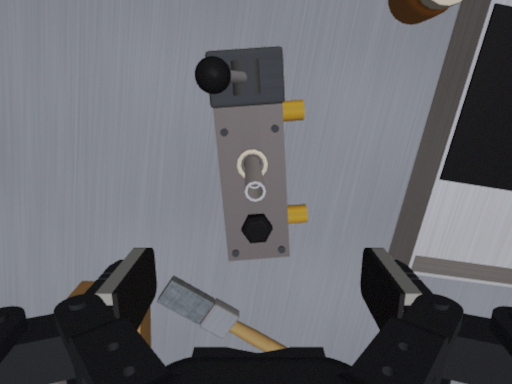

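Run:
```python
from wr import *
print("top if z166",wray("w16",(255.5,191.3),166),"port",wray("w16",(252.5,165),66),"knob",wray("w16",(213,75),154))
im=cv2.imread("pics/w16.png");cv2.imwrite("pics/w16z.png",cv2.resize(im[30:220,190:300],None,fx=3,fy=3,interpolation=cv2.INTER_CUBIC))
```

```text
top if z166 [ 544.15568503 -206.94077174  166.        ] port [ 543.95722727 -206.80323851   66.        ] knob [ 501.27817534 -129.60768081  154.        ]
```

View pics/w16z.png

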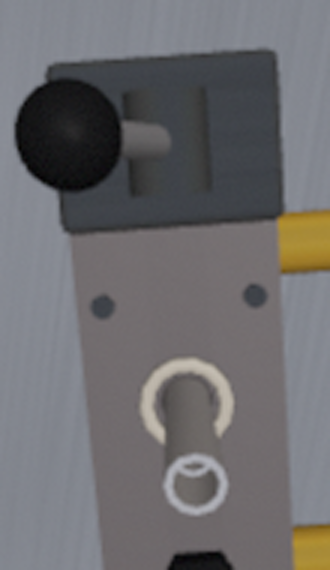

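Call:
{"op": "jog_arm", "data": {
  "deltas": [
    [-0.017, 0.013, 0, 0.06, 1],
    [-0.017, 0.013, 0, 0, 1],
    [-0.017, 0.013, 0, 0, 1],
    [-0.017, 0.013, 0, 0, 1],
    [-0.017, 0.013, 0, 0, 1]
  ]
}}

```text
t: 14.5
ee_pos: [455.9, -140.7, 252.8]
tool_rot: [0.624, 0.781, 0.012, 0.02]
ft_force: [0.6, 0.4, 1.2]
gripper_width: 0.0
```

Call:
{"op": "jog_arm", "data": {
  "deltas": [
    [0, 0, -0.025, 0, 1],
    [0, 0, -0.025, 0, 1],
    [0, 0, -0.025, 0, 1],
    [0, 0, 0, 0, 1]
  ]
}}

```text
t: 15.0
ee_pos: [455.2, -140.0, 178.9]
tool_rot: [0.623, 0.782, 0.013, 0.022]
ft_force: [0.1, 0.0, 0.7]
gripper_width: 0.002
```

```bash
python3 w.py w17; python3 st.py a17
```

```text
15.0 [ 455.23257487 -139.98155369  178.89725924] [0.62326504 0.78160427 0.01252134 0.0218786 ] [0.06092541 0.01790746 0.6546671 ] 0.0015480167058133413 [-0.38178062  0.12919401  1.79023953  0.01237953  1.17307223 -0.61076297]
[[-0.001, -0.964, -0.266, 67.196], [1.0, -0.0, -0.0, 0.773], [0.0, -0.266, 0.964, -168.476], [0.0, 0.0, 0.0, 1.0]] 344.06870810443695
```

View pics/w17.png

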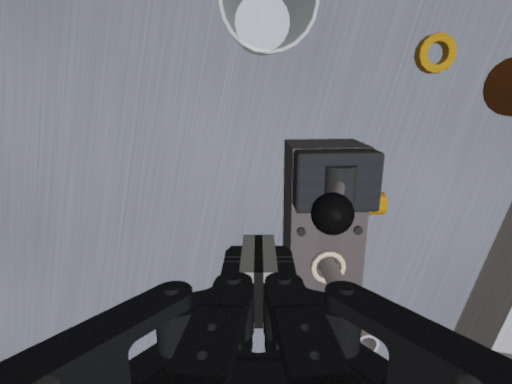

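View pics/a17scene.png

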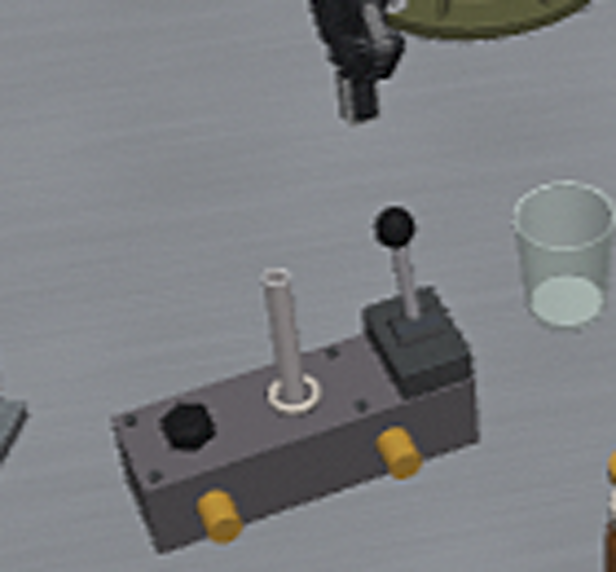

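Call:
{"op": "jog_arm", "data": {
  "deltas": [
    [0, 0, -0.02, 0, 1],
    [0, 0, -0.018, 0, 1],
    [0, 0, 0, 0, 1]
  ]
}}

```text
t: 15.52
ee_pos: [458.0, -141.1, 146.0]
tool_rot: [0.623, 0.781, 0.014, 0.027]
ft_force: [0.0, 0.1, -0.3]
gripper_width: -0.0
```

Run:
```python
from h import *
print(proj("scene",[[544.1,-207,166],[544.1,-207,178]]),(np.array([275,275])+.5)/4.4-.5+[110,130])
```

```text
[[172.23825873 192.98509481]
 [171.73177679 189.68874393]] [172.11363636 192.11363636]
```

Call:
{"op": "jog_arm", "data": {
  "deltas": [
    [0.01, 0.003, -0.005, 0, 1],
    [0.01, 0.003, -0.002, 0, 1],
    [0.01, 0.0025, 0, 0, 1],
    [0.01, 0.0025, 0, 0, 1]
  ]
}}

```text
t: 16.02
ee_pos: [502.0, -129.7, 141.5]
tool_rot: [0.623, 0.781, 0.015, 0.029]
ft_force: [-0.2, 0.0, -0.5]
gripper_width: -0.002
```

Call:
{"op": "jog_arm", "data": {
  "deltas": [
    [0.01, 0.0025, 0, 0, 1],
    [0.01, 0.0025, 0, 0, 1],
    [0.008, 0.002, 0, 0, 1]
  ]
}}

```text
t: 16.4
ee_pos: [532.3, -122.1, 141.5]
tool_rot: [0.623, 0.782, 0.015, 0.029]
ft_force: [-0.1, -0.3, 0.1]
gripper_width: -0.005
```

```bash
python3 w.py w18; python3 st.py a18
```

```text
16.4 [ 532.2872975  -122.06782452  141.54208796] [0.62306919 0.78150306 0.01466621 0.02868182] [-0.11255129 -0.29319346  0.10734425] -0.005438926452821997 [-0.29555411  0.31383519  1.65637315  0.00684043  1.10724518 -0.52306413]
[[-0.001, -0.964, -0.266, 67.207], [1.0, -0.0, -0.0, 0.757], [0.0, -0.266, 0.964, -168.465], [0.0, 0.0, 0.0, 1.0]] 344.06870810443695
```

View pics/w18.png

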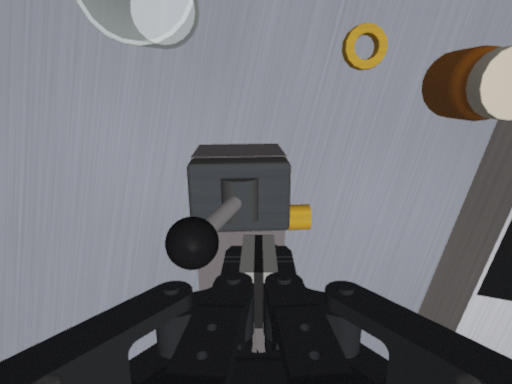

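View pics/a18scene.png

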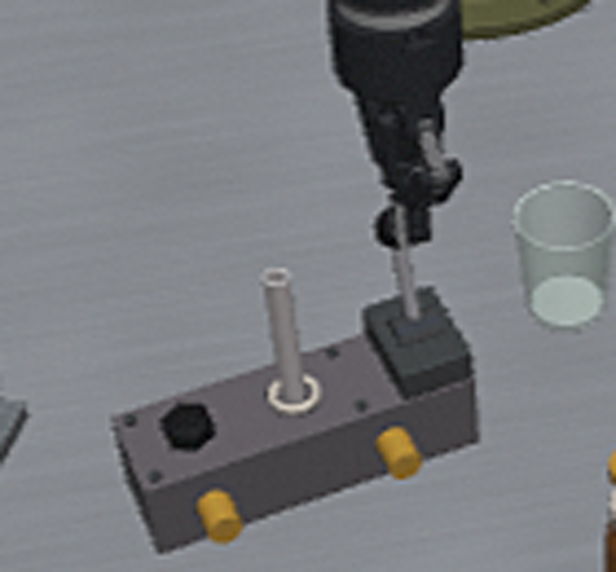

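Run:
```python
from pred import *
d=np.load("w18.npz")
Rm=R.from_quat(d["q"]).as_matrix();print(Rm.round(3))
print("tcp px",wproj("w18",d["p"]),"grasp pt",wproj("w18",d["p"]-19*Rm[:,2]),"old knob px",wproj("w18",[501.3,-129.6,154]))
for z in (130,154): print(wray("w18",(192,243),z))
print("scene tcp",(proj("scene",d["p"])-[110,130])*4.4,"knob",(proj("scene",[501.3,-129.6,154])-[110,130])*4.4)
```

```text
[[-0.222  0.973  0.063]
 [ 0.975  0.223 -0.013]
 [-0.027  0.059 -0.998]]
tcp px [256.80501365 232.11028297] grasp pt [256.64871392 247.15743369] old knob px [192.5100359  244.66704928]
[ 499.8873774 -140.4013923  130.       ]
[ 500.91128283 -128.77780131  154.        ]
scene tcp [[412.95203874 271.91174193]] knob [[392.05506863 226.18258561]]
```

Run:
```python
from cell import optics
import cv2
c=optics.capture("scene");a=c["pixels"];cv2.imwrite("pics/s19.png",cv2.resize(a[150:215,175:245],None,fx=9,fy=9,interpolation=cv2.INTER_CUBIC))
from pred import *
for n in("w17","w7","w18"):
    d=np.load(n+".npz");print(n,(proj("scene",d["p"])-[110,130])*4.4)
```

```text
w17 [[362.08882088 151.77699264]]
w7 [[261.99674081 191.91319671]]
w18 [[412.95203874 271.91174193]]
```

View pics/s19.png

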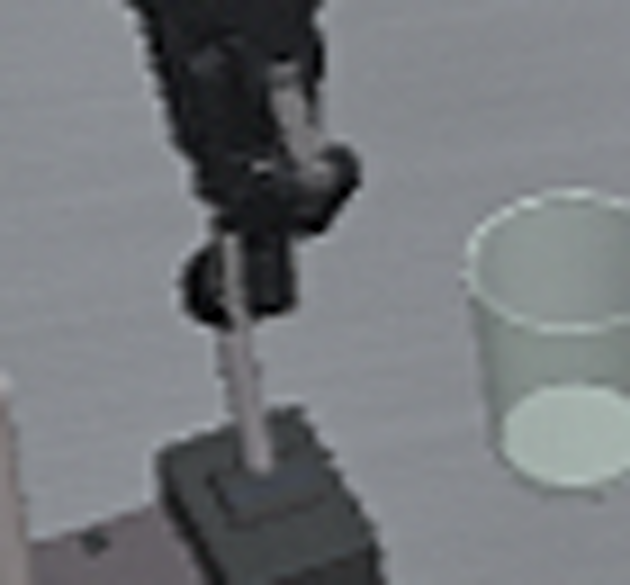

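The fingertips really end about 24 mm above the reported TCP, so they passed over the knob and the lever didn't move. I'll go back over it and come in lower.

Call:
{"op": "jog_arm", "data": {
  "deltas": [
    [0, 0, 0.025, 0, 1],
    [-0.025, -0.006, 0, 0, 1],
    [-0.025, -0.006, 0, 0, 1],
    [-0.025, -0.006, 0, 0, 1],
    [0, 0, 0, 0, 1]
  ]
}}

```text
t: 17.23
ee_pos: [453.0, -141.0, 167.2]
tool_rot: [0.623, 0.781, 0.014, 0.029]
ft_force: [-0.0, -0.9, 0.4]
gripper_width: 0.001
```

Call:
{"op": "jog_arm", "data": {
  "deltas": [
    [0, 0, -0.02, 0, 1],
    [0, 0, -0.02, 0, 1],
    [0, 0, -0.01, 0, 1],
    [0, 0, 0, 0, 1]
  ]
}}

```text
t: 17.73
ee_pos: [454.6, -141.2, 117.0]
tool_rot: [0.624, 0.781, 0.015, 0.03]
ft_force: [0.7, -0.4, 0.4]
gripper_width: -0.003
```

```bash
python3 w.py w20; python3 st.py a20
```

```text
17.725 [ 454.58212988 -141.19721304  116.95913421] [0.62358991 0.78103892 0.01489215 0.02986722] [ 0.6955241  -0.43672322  0.38768528] -0.002599317585720003 [-0.38472851  0.19544848  1.87142453  0.01360783  1.00900023 -0.614853  ]
[[-0.001, -0.964, -0.266, 67.21], [1.0, -0.0, -0.0, 0.755], [0.0, -0.266, 0.964, -168.464], [0.0, 0.0, 0.0, 1.0]] 344.06870810443695
```

View pics/a20scene.png

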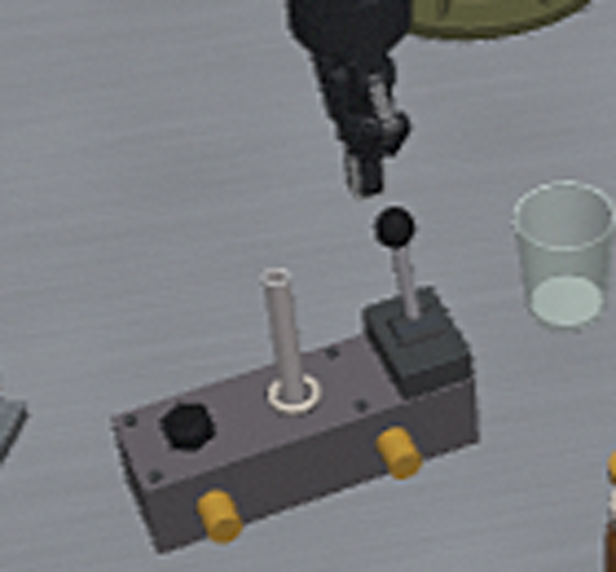

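View pics/w20.png

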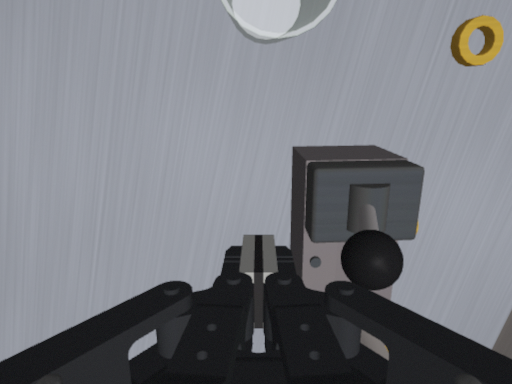

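The knob at (372,260) lines up with the fingers at (258,260). Pushing now.

Call:
{"op": "jog_arm", "data": {
  "deltas": [
    [0.01, 0.003, 0, 0, 1],
    [0.01, 0.003, 0, 0, 1],
    [0.01, 0.0025, 0, 0, 1]
  ]
}}

```text
t: 18.25
ee_pos: [487.4, -132.7, 119.3]
tool_rot: [0.624, 0.781, 0.015, 0.032]
ft_force: [-1.5, -1.0, 1.7]
gripper_width: 0.004
```

Call:
{"op": "jog_arm", "data": {
  "deltas": [
    [0.01, 0.0025, 0, 0, 1],
    [0.01, 0.0025, 0, 0, 1],
    [0.01, 0.0025, 0, 0, 1]
  ]
}}

```text
t: 18.62
ee_pos: [519.7, -124.5, 119.2]
tool_rot: [0.624, 0.781, 0.015, 0.032]
ft_force: [-0.9, -2.2, 0.0]
gripper_width: 0.001
```

```bash
python3 w.py w21; python3 st.py a21
```

```text
18.625 [ 519.74695169 -124.48892402  119.19748682] [0.6235923  0.78095083 0.01537872 0.03181107] [-0.85249    -2.22551499  0.01462848] 0.0008837302547736214 [-0.30661573  0.31270053  1.7154735   0.00678536  1.04299023 -0.53296685]
[[-0.001, -0.964, -0.266, 67.213], [1.0, -0.0, -0.0, 0.75], [0.0, -0.266, 0.964, -168.461], [0.0, 0.0, 0.0, 1.0]] 344.06870810443695
```

View pics/w21.png

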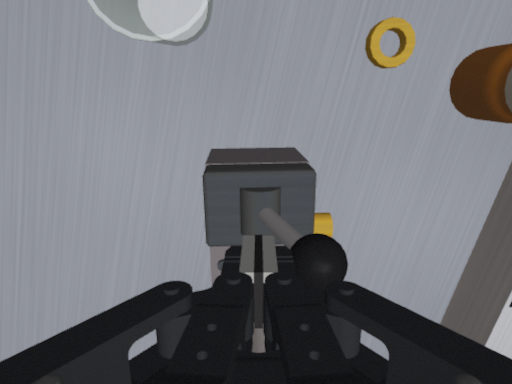

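Call:
{"op": "jog_arm", "data": {
  "deltas": [
    [0.006, 0.0015, 0, 0, 1]
  ]
}}

```text
t: 18.9
ee_pos: [525.1, -123.0, 118.9]
tool_rot: [0.624, 0.781, 0.015, 0.031]
ft_force: [-0.4, -0.9, -0.2]
gripper_width: -0.002
```

Call:
{"op": "jog_arm", "data": {
  "deltas": [
    [0.004, 0.001, 0, 0, 1]
  ]
}}

```text
t: 19.02
ee_pos: [529.3, -121.9, 118.9]
tool_rot: [0.624, 0.781, 0.015, 0.031]
ft_force: [-0.5, -1.3, -0.1]
gripper_width: 0.002
```

Call:
{"op": "jog_arm", "data": {
  "deltas": [
    [0.003, 0.001, 0, 0, 1]
  ]
}}

```text
t: 19.15
ee_pos: [532.5, -120.9, 118.9]
tool_rot: [0.624, 0.781, 0.015, 0.031]
ft_force: [-0.2, -0.6, -0.7]
gripper_width: -0.001
```

```bash
python3 w.py w22
python3 - <<'E'
from pred import *
import numpy as np
yaw=.225;ex=np.array([np.cos(yaw),np.sin(yaw),0]);piv=np.array([524.4,-123.2,83])
for a in (.17,.5,.85,1.0): 
    k=piv+75*(np.sin(a-.5)*ex+np.array([0,0,np.cos(a-.5)])); print(a,k,wproj("w22",k))
E
```

```text
19.15 [ 532.45887859 -120.91907941  118.86723176] [0.62365575 0.78092245 0.01521897 0.03133709] [-0.19422274 -0.57502309 -0.69676117] -0.001017210380055568 [-0.29285828  0.33760527  1.68259862  0.00569402  1.05188259 -0.51851585]
[[-0.001, -0.964, -0.266, 67.213], [1.0, -0.0, -0.0, 0.752], [0.0, -0.266, 0.964, -168.462], [0.0, 0.0, 0.0, 1.0]] 344.06870810443695
0.17 [ 500.70935741 -128.62220459  153.95317576] [184.35468635 268.40831089]
0.5 [ 524.4 -123.2  158. ] [242.2470443  271.36866214]
0.85 [ 549.46910715 -117.46229882  153.45295346] [301.70183142 264.01900952]
1.0 [ 559.45058924 -115.17778341  148.81869214] [322.53277326 258.20920418]
```

View pics/w22.png

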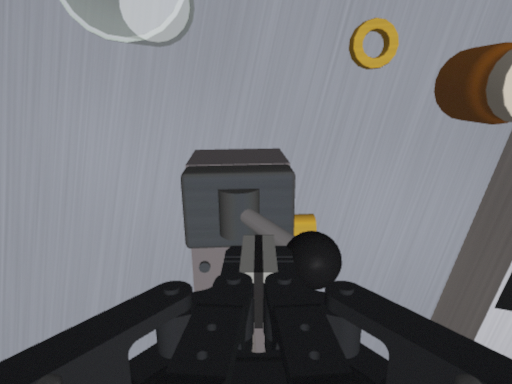

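The knob at (312,260) corresponds to about 0.92 rad. I'll push on to the stop.

Call:
{"op": "jog_arm", "data": {
  "deltas": [
    [0.002, 0.0005, 0, 0, 1]
  ]
}}

```text
t: 19.32
ee_pos: [534.7, -120.3, 118.9]
tool_rot: [0.624, 0.781, 0.015, 0.031]
ft_force: [-0.9, 0.1, -0.2]
gripper_width: -0.002
```

Call:
{"op": "jog_arm", "data": {
  "deltas": [
    [0.002, 0.0005, 0, 0, 1]
  ]
}}

```text
t: 19.45
ee_pos: [536.8, -119.8, 118.9]
tool_rot: [0.624, 0.781, 0.015, 0.031]
ft_force: [-1.2, -0.4, 0.7]
gripper_width: 0.001
```

Call:
{"op": "jog_arm", "data": {
  "deltas": [
    [0.002, 0.0005, 0, 0, 1]
  ]
}}

```text
t: 19.58
ee_pos: [538.3, -119.4, 118.7]
tool_rot: [0.624, 0.781, 0.015, 0.031]
ft_force: [-12.3, -2.8, 3.4]
gripper_width: -0.003
```

Hard stop reached (12 N). I'll hold for a row, back off and look.

Call:
{"op": "jog_arm", "data": {
  "deltas": [
    [0, 0, 0, 0, 1],
    [0, 0, 0, 0, 1],
    [-0.01, -0.0025, 0, 0, 1],
    [-0.02, -0.005, 0, 0, 1],
    [-0.02, -0.005, 0, 0, 1]
  ]
}}

```text
t: 20.2
ee_pos: [486.2, -132.3, 118.5]
tool_rot: [0.623, 0.781, 0.014, 0.03]
ft_force: [0.2, 0.0, 0.2]
gripper_width: -0.002
```

Call:
{"op": "jog_arm", "data": {
  "deltas": [
    [0, 0, 0.04, 0, 1],
    [0, 0, 0.05, 0, 1],
    [0, 0, 0.05, 0, 1],
    [-0.04, 0, 0, 0, 1],
    [0, 0, 0, 0, 1]
  ]
}}

```text
t: 20.82
ee_pos: [441.7, -132.6, 263.0]
tool_rot: [0.624, 0.781, 0.015, 0.031]
ft_force: [0.6, 0.3, -0.5]
gripper_width: 0.0
```

```bash
python3 w.py w23; python3 st.py a23
python3 - <<'E'
from pred import *
import cv2
from cell import optics
c=optics.capture("scene");cv2.imwrite("pics/full23.png",c["pixels"])
yaw=.225;ex=np.array([np.cos(yaw),np.sin(yaw),0]);piv=np.array([524.4,-123.2,83])
for a in (.85,1.0): 
    k=piv+75*(np.sin(a-.5)*ex+np.array([0,0,np.cos(a-.5)])); print(a,wproj("w23",k),(proj("scene",k)-[110,130])*4.4)
E
```

```text
20.825 [ 441.68674299 -132.61936421  263.00664628] [0.62376912 0.78084292 0.01475432 0.03128478] [ 0.63727679  0.27238805 -0.53381102] 0.0004573315199106259 [-0.37699688  0.01282629  1.71644673  0.01015775  1.3438487  -0.60167246]
[[-0.001, -0.964, -0.266, 67.213], [1.0, -0.0, -0.0, 0.753], [0.0, -0.266, 0.964, -168.462], [0.0, 0.0, 0.0, 1.0]] 344.06870810443695
0.85 [376.14296369 187.4074603 ] [[423.4369165  275.42931897]]
1.0 [385.59693261 185.70921402] [[430.20897082 291.32681924]]
```

View pics/a23scene.png

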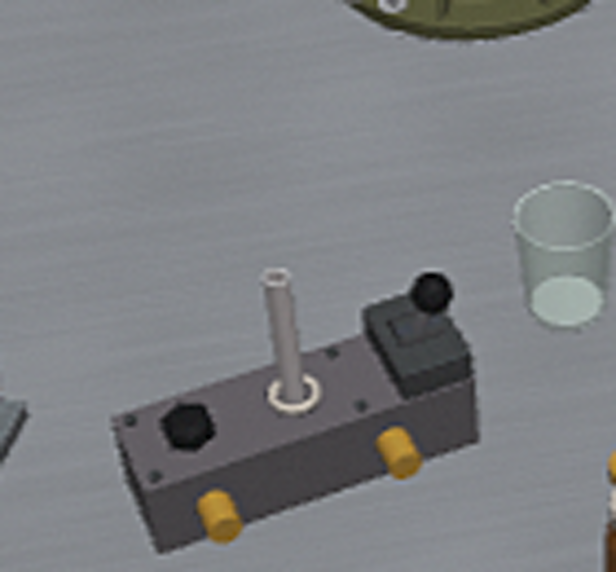

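View pics/full23.png

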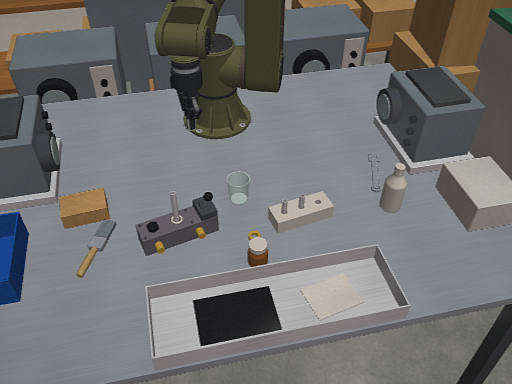

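The lever knob at crop (432,293) matches the 1.0 rad prediction of (430,291). The tube stands upright in the collar, the arm is clear, and the bystanders and short tubes are where they were. I'll hand in the job.

```bash
python3 -c "
from cell import ctrl
print(ctrl.sign_off())"
```

```text
the job is handed in; nothing more can be done
None
```

The long tube is home in the open port, the lever is fully over to the on side, and I've handed the job in at about 21 s. It gave no verdict.

**Tube:** I lifted it from the rack and lowered it into the port in small steps. The seal's steady resistance of about 8 N began about 27 mm below the mouth and lasted about 12 mm. Then it stopped firmly on the shoulder at 17–18 N, with no further movement. After release, the pictures showed the tube upright over the port, its top near z 166–168 mm. That fits a fully seated tube; with the seal untouched it would be near 178 mm.

**Lever:** The first push passed over the knob without moving it, because the fingertips end about 24 mm above the reported tool point. The second push, made lower, reached the hard stop at about 12 N. In the last picture the knob sits where 1.0 rad predicts, within about 1 pixel.

**Last checks:** The arm was clear of everything and read only sensor noise, under 1 N. The short tubes and bystanders looked unmoved. I had no direct readings of the seal or lever joints, so those rest on force, travel and pictures. The tool's tilt drifted up to about 0.06 rad during the jogging, though only to about 0.04 rad before the tube was released, and the tube still looked upright in the pictures.

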